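# Roll the drained bearings up the drain rack into their seats

### The arm

A 6-joint arm with a two-finger parallel gripper is mounted at the origin on the work surface. World frame = base frame: x ahead of the robot, y to its left, z up, the work surface at z = 0. Lengths are in m, angles in degrees, forces in N, time in s.
With the tool pointing down it reaches from about 0.25 to 0.725 m from the base axis. Payload 9.7 kg.
Tool frame: the origin (TCP) lies midway between the tips of the shut fingers; the grasp point (between the pads) lies 19 mm behind it; z points along the fingers, x is the direction in which the jaws open and shut, and the axes are right-handed (so a half turn about z gives the same grasp; the last joint's range is limited). The gripper opens to 85 mm and grips with 20 to 120 N. Pads are 22 mm wide; open, the fingers measure 114 mm over their backs; the gripper's body (76 mm by 85 mm) begins 54 mm behind the grasp point. The pads swing forward as they close: fully open they stand 13 mm farther back than shut.
Start: joints at [72.766, 4.979, 10.078, 95.1, 0, 90], TCP at [0.163, 0.525, 0.231] pointing down, gripper open.
Joint ranges: [-179.16, 179.16], [-48.56, 103.87], [-65.8, 70.77], [-126.05, 130.52], [-82.76, 87.17], [-180, 180]. Speed limits (degrees/s): [127.2, 127.2, 147.25, 180, 180, 180].

### API

Orientations are given as [roll, pitch, yaw] about the fixed x, y, z axes, in that order (R = Rz(yaw) Ry(pitch) Rx(roll)).
In Python, from workcell import sensors, camera, get_calibration, bot, recognise, place_of gives the robot as it stands. The module is installed in compiled form; this text tells all that it offers.
- The arm moves only by the tool send_rows, never from a script. Its argument "plan" is a list of rows, each a list of 3 entries, a list of its own where there are three numbers: the shift along the tool's x, y, z normalised to -1 to 1, where 1 is 0.3 m, then the turn, a rotation vector about the tool's x, y, z normalised to -1 to 1, where 1 is pi rad, then the closure, from -1 (fully open) to 1 (shut). In form: [[[x, y, z], [rx, ry, rz], claw], ...]. A call has 1 to 10 rows; each row is the pose to reach, as a shift and turn from the pose commanded when the call began, along the tool's axes at that moment, turning the shorter way round; what a row does not reach only later rows make up. A row lasts 1/10 s, in which the tool goes at most 50 mm and 8.59 degrees, less where a joint would pass 70% of its speed; a pose out of reach is approached as far as the arm can. A call with a number of a shift or a turn outside -1 to 1 is refused whole. A call with a gripper value outside its range is refused whole. The fingers move at their own pace and stop on an object; "force" is the grip in N (left out, the last holds). Time passes only in rows, so rows that repeat a pose let the fingers close. It gives the time, the measured TCP pose, the force and the opening at its end, in the units of the state.
- sensors.get_obs(): the state, without advancing time (a new reading comes with each control period).
- camera(name): name is "scene" or "top"; returns the picture (400x640x3 uint8, blue, green, red); there is no depth.
- get_calibration(name): a dict with "fx", "fy", "cx", "cy" (pixels), "k1" (the pictures are not rectified: a ray, as slopes to the right and down, at radius r is drawn at 1 + k1 r^2 times it, then the intrinsics apply), "R" (3x3) and "t" (3): a world point X has camera coordinates R X + t. Camera axes: x right, y down, z forward; pixel columns grow to the right and rows downward; lengths in m; the calibration is good to about 2 mm. A picture is of the moment at which its call begins. get_calibration takes no time and is no camera call.
- bot.job_done(): hands the job in, once; it reports no verdict.
Trained networks look in the newest picture that a camera, given by its name, has taken for a name from the list of things; names that differ only in an ending like _2 or _b are one class to them, and where a whole thing is asked for, a point or a joint stands for the part that bears it (a point fixed in the world has none). Each returns a list of dicts, best first, with "p" (0 to 1); they miss things now and then, are a little off and sometimes report something else, mostly with a low value. They report only what shows in the picture. A call takes as long as a camera call. They do not tell look-alikes from the thing itself.
- recognise(label, camera): "point" ([column, row] in pixels, amid what is visible of it).
- place_of(label, camera): "point" ([column, row] in pixels: a listed point, or the origin of a listed thing).
The state is a dict: "time": time; "q": joint angles; "qd": joint speeds; "joint_efforts": joint torques, N m; "ee_pos": TCP position; "tcp_rot": TCP orientation; "wrist_force": force on the tool from outside, world axes, zero at the start; "torque": the same for the moment, N m; "opening": finger opening in m.
Only numpy, scipy, OpenCV 4.12 (cv2) and the standard library are available. Lean on these libraries where they do the work, as an engineer would, in place of code of your own. Each camera call takes 0.05 s, during which the arm holds its last target. There are 200 camera calls.

### The job

Three rinsed ball bearings stand on edge at the low end of the three sloped gutters of the drain rack. With a fingertip, gently roll the two large ones up their gutters, over the raised bead near the top and into the seat at the end stop, where they stay without rolling back; do not pick them up, flick them, let one race back down, or press hard. Leave the small bearing, which is still dripping, at the low end, leave the bottle, weighing bottle and forceps where they are, and finish with the hand clear.

Things in the scene. Friction and masses are not known exactly. Their poses are not given: they have to be found in the camera images.
- gutters: Three fixed parallel steel gutters over a white tray (310 x 250 x 24 mm). Origin: floor of the middle one, half-way along, 55 mm above the bench. x: up the slope (7 deg = 0.122 rad above level; heading varies), y: across, level, z: square to the floors. Gutters at y = -65, 0, 65 mm, 18 mm wide inside, walls 2 mm thick, 14 mm high; floors from x = -124 to 112 mm.
- pin (a point): Low end of the middle gutter, on its floor, x = -108 mm of the gutters; axes as the gutters. Here a cross pin (5 mm thick, its middle 5 mm above the floor) keeps a bearing from rolling out. The other two gutters have the same pin 65 mm to either side (y).
- bead (a point): On the floor of the middle gutter under the raised bead, x = 65 mm of the gutters; axes as the gutters. The bead is a rounded rib across each gutter, 3 mm proud of the floor. Once a large bearing's centre is past the bead it drops the last 13 mm into its seat by itself.
- seat (a point): Where the centre of a large bearing belongs when seated in the middle gutter, between bead and end stop: x = 79 mm, 26 mm above the floor; axes as the gutters. The other gutters' seats lie 65 mm to either side (y). The flat end stop, 40 mm high, has its face at x = 106 mm, 1 to 2 mm beyond a seated bearing.
- bearing_a_center (a point): Centre of one of two identical large steel ball bearings (52 mm outside diameter, 15 mm wide, 0.14 kg) on edge in one of the gutters (which one varies), free to roll along it like a wheel (treat it as solid). Centre 26 mm above the gutter floor, at the start near x = -89 mm of the gutters, against the pin. Its orientation turns as it rolls.
- bearing_b_center (a point): Centre of the other large ball bearing, as bearing_a, in another gutter.
- small_bearing_center (a point): Centre of the small ball bearing (40 mm outside diameter, 12 mm wide, about 0.065 kg) on edge at the low end of the remaining gutter, to be left there; its centre is 20 mm above the gutter floor.
- weighing_bottle: Bystander: stoppered glass weighing bottle, 44 mm across, 58 mm tall, upright on the bench; origin at the centre of its underside.
- solvent_bottle: Bystander: small amber glass bottle with black cap, 54 mm across, 105 mm tall, upright on the bench beyond the upper end of the rack; origin at the centre of its underside.
- forceps: Bystander: steel forceps, 146 mm long, 20 mm wide, 6 mm high, lying on the bench; origin at mid-length on the bench.
Not all that is in view belongs to the job. Leave any pink look-alike of the part that bears small_bearing_center alone.

How it is judged:
By the outcome, as a careful person would: the job done as asked, in the order asked, and still so for the second after the job is handed in, with the robot touching nothing.
It also fails if it takes over 58 s, if anything falls off the work surface, if the arm or the gripper's body presses on something with over 40 N, if the wrist force passes 120 N, or if a joint passes its speed limit or range.

## Working session

There is one attempt and no reset: what is moved stays moved. The work goes in short steps, Python scripts to look and compute and a tool call to move; the robot and the scene stay as the last step left them, time stands still between calls to the robot, and variables do not carry over. Pictures are saved under pics/ and viewed, on a budget of 10 in all, crops included, one or two more only if the job needs it, and the job is handed in when it is done.

Besides the shell and the picture viewer there is one more tool, called by a JSON object that holds its "api" and its "payload", one argument or row to a line. send_rows: Moves the arm, as the interface text tells. Scaled input: -1 to 1 covers 0.3 m each way for a shift and pi rad each way for a turn. Its arguments: {"type":"object","properties":{"plan":{"type":"array"},"force":{"type":"number"}},"required":["plan"]}

```bash
mkdir -p pics; cat > h.py <<'E'
import numpy as np, cv2
from workcell import sensors, camera, get_calibration, bot, recognise, place_of
from scipy.spatial.transform import Rotation as Ro
def ray(px,name):
    c=get_calibration(name); d=np.array([(px[0]-c['cx'])/c['fx'],(px[1]-c['cy'])/c['fy']])
    u=d.copy()
    for _ in range(30): u=d/(1+c['k1']*(u@u))
    R=np.array(c['R']);t=np.array(c['t']); return -R.T@t, R.T@np.array([u[0],u[1],1.])
def onz(px,name,z):
    o,d=ray(px,name); return o+d*(z-o[2])/d[2]
def tri(p1,n1,p2,n2):
    o,d=ray(p1,n1);e,f=ray(p2,n2);s=np.linalg.lstsq(np.c_[d,-f],e-o,rcond=None)[0]
    a=o+d*s[0];b=e+f*s[1];return (a+b)/2,np.linalg.norm(a-b)
def proj(X,name):
    c=get_calibration(name);p=np.array(c['R'])@X+np.array(c['t']);u=p[:2]/p[2];u=u*(1+c['k1']*(u@u))
    return np.array([u[0]*c['fx']+c['cx'],u[1]*c['fy']+c['cy']])
E
python3 - <<'E'
from h import *
for n in ['scene','top']:
    cv2.imwrite(f'pics/{n}0.png',camera(n))
    for l in ['gutters','pin','bead','seat','bearing_a_center','small_bearing_center','weighing_bottle','solvent_bottle','forceps']:
        print(n,l,[(np.round(r['point']).tolist(),round(r['p'],2)) for r in place_of(l,n)][:5])
o=sensors.get_obs();print({k:np.round(v,3) for k,v in o.items()})
E
```

```text
scene gutters [([296.0, 195.0], 0.88)]
scene pin [([259.0, 177.0], 0.83)]
scene bead [([318.0, 207.0], 0.63)]
scene seat [([331.0, 159.0], 0.72), ([325.0, 200.0], 0.68), ([295.0, 193.0], 0.15)]
scene bearing_a_center [([245.0, 195.0], 0.57)]
scene small_bearing_center [([171.0, 190.0], 0.62), ([260.0, 177.0], 0.57)]
scene weighing_bottle [([334.0, 159.0], 0.57)]
scene solvent_bottle [([386.0, 242.0], 0.9)]
scene forceps [([229.0, 259.0], 0.63)]
top gutters [([343.0, 203.0], 0.81)]
top pin [([381.0, 187.0], 0.93)]
top bead []
top seat [([312.0, 206.0], 0.74)]
top bearing_a_center [([370.0, 165.0], 0.56)]
top small_bearing_center [([378.0, 194.0], 0.43), ([425.0, 130.0], 0.42)]
top weighing_bottle [([356.0, 265.0], 0.54)]
top solvent_bottle [([266.0, 235.0], 0.9), ([342.0, 201.0], 0.62)]
top forceps [([345.0, 134.0], 0.63), ([314.0, 208.0], 0.19)]
{'time': np.float64(1.0), 'q': array([ 7.2766e+01,  4.9780e+00,  1.0078e+01,  9.5098e+01, -1.0000e-03,
        9.0002e+01]), 'qd': array([ 0.054, -0.067, -0.054, -0.041,  0.032, -0.08 ]), 'joint_efforts': array([ 3.0000e-03, -5.2010e+01,  4.6487e+01,  1.0000e-03,  0.0000e+00,
       -0.0000e+00]), 'ee_pos': array([0.163, 0.525, 0.231]), 'tcp_rot': array([ 1.79999e+02, -2.00000e-03,  7.27640e+01]), 'wrist_force': array([-0.437,  1.265,  0.298]), 'torque': array([ 0.011, -0.002,  0.012]), 'opening': np.float64(0.086)}
```

View pics/scene0.png

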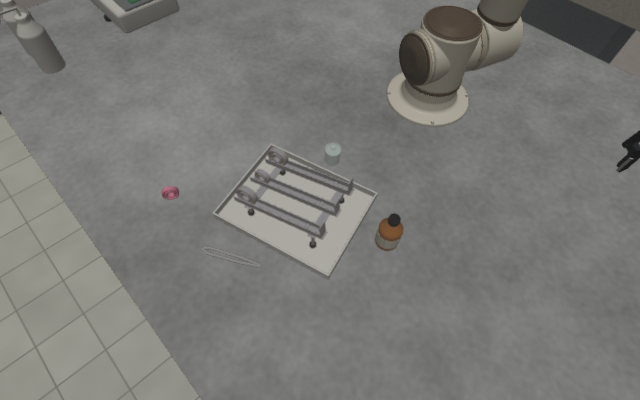

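View pics/top0.png

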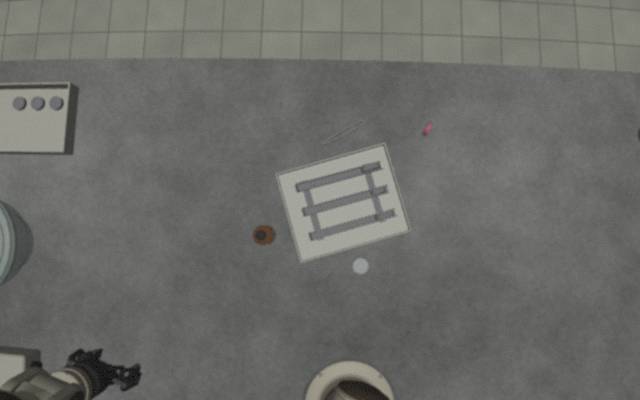

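```bash
cat >> h.py <<'E'
def rack(p):
    x,y,yaw=p
    return Ro.from_euler('z',yaw)*Ro.from_euler('y',-np.radians(7)), np.array([x,y,.055])
def W(p,g):
    R,o=rack(p); return R.apply(np.array(g)/1000.)+o
E
python3 - <<'E'
from h import *
from scipy.optimize import least_squares
obs=[('scene',[296,195],[0,0,0]),('scene',[259,177],[-108,0,0]),('scene',[318,207],[65,0,0]),('scene',[325,200],[79,0,26]),
('top',[343,203],[0,0,0]),('top',[381,187],[-108,0,0]),('top',[312,206],[79,0,26])]
x0=onz([343,203],'top',.055)
x1=onz([381,187],'top',.04)
d=x0-x1
f=lambda p:np.concatenate([proj(W(p,g),c)-u for c,u,g in obs])
s=least_squares(f,[x0[0],x0[1],np.arctan2(d[1],d[0])],loss='soft_l1');p=s.x
print(p,np.degrees(p[2]),f(p).round(1))
np.save('p.npy',p)
for n,l in [('weighing_bottle',0),('solvent_bottle',0),('forceps',0)]:pass
print('weigh',onz([334,159],'scene',0),onz([356,265],'top',0),'solv',onz([386,242],'scene',0),onz([266,235],'top',0),'forc',onz([229,259],'scene',0),onz([345,134],'top',0))
s=cv2.imread('pics/scene0.png');t=cv2.imread('pics/top0.png')
def crop(im,n,x,y,w,h,k):
    c=cv2.resize(im[y:y+h,x:x+w],None,fx=k,fy=k,interpolation=cv2.INTER_CUBIC)
    for yy in (-65,0,65):
        for g in ([-124,yy,0],[-89,yy,26],[65,yy,0],[79,yy,26],[106,yy,40]):
            u=(proj(W(p,g),n)-[x,y]+.5)*k; cv2.circle(c,tuple(int(v) for v in u),2,(0,0,255) if yy==0 else (0,255,0) if yy>0 else (255,0,0),-1)
    return c
a=crop(s,'scene',205,135,190,145,4);b=crop(t,'top',270,140,145,130,4)
cv2.imwrite('pics/c1.png',a);cv2.imwrite('pics/c2.png',b)
E
```

```text
[0.54508161 0.03454873 1.83765954] 105.29013555717442 [-0.1  0.4 -0.   1.4  1.8 -0.6 -0.6  1.9 -0.3 -2.2  0.8  4.5  2.2  0.9]
weigh [ 0.37029994 -0.01306848  0.        ] [ 0.37545497 -0.00718185  0.        ] solv [0.45210639 0.24268988 0.        ] [0.44967096 0.24027562 0.        ] forc [0.74596122 0.03493868 0.        ] [0.73480596 0.03103845 0.        ]
```

View pics/c1.png

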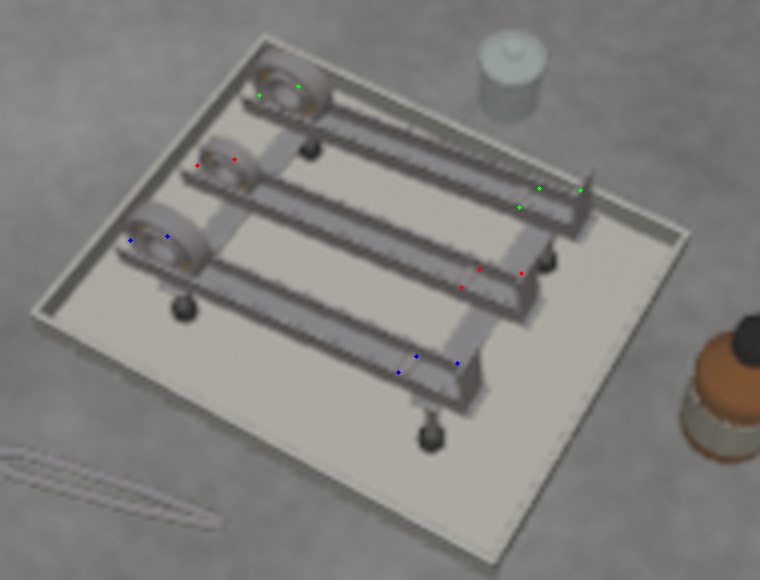

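View pics/c2.png

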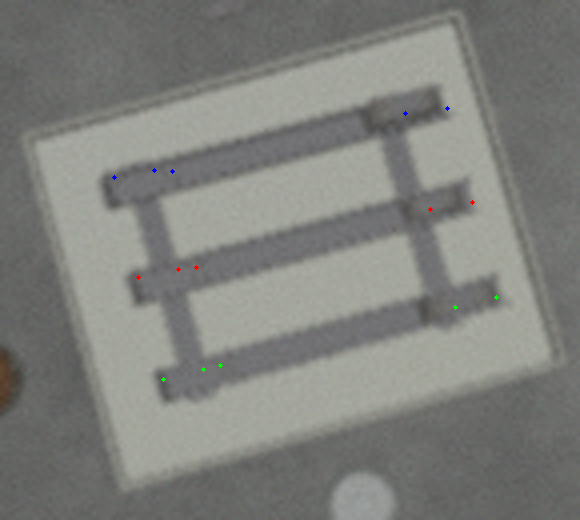

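```bash
python3 - <<'E'
from h import *
from scipy.optimize import least_squares
T=lambda u:[u[0]/4+270-.5,u[1]/4+140-.5]; S=lambda u:[u[0]/4+205-.5,u[1]/4+135-.5]
tt=[T(u) for u in [(25,138),(461,13),(565,362),(122,490)]]; ts=[S(u) for u in [(497,566),(32,314),(265,37),(691,234)]]
P=[onz(u,'top',.024) for u in tt];Q=[onz(u,'scene',.024) for u in ts]
# order: (top-left: high x,high y),(high x, low y),(low x, low y),(low x, high y)
for R in (P,Q):
    R=np.array(R)[:,:2];print(R.round(4).tolist(),'c',R.mean(0).round(4),'sides',np.linalg.norm(R-np.roll(R,-1,0),axis=1).round(3))
    a=R[0]-R[1];b=R[3]-R[2];print('yaw',np.degrees(np.arctan2(a[1],a[0])),np.degrees(np.arctan2(b[1],b[0])))
obs=[]
for u,y in zip([(441,101),(467,193),(500,290)],(-65,0,65)): obs.append(('top',T(u),[-124,y,8]))
for u,y in zip([(105,191),(133,288),(158,387)],(-65,0,65)): obs.append(('top',T(u),[108,y,25]))
obs+= [('scene',S((163,243)),[-89,-65,26]),('scene',S((293,93)),[-89,65,26])]
obs+= [('scene',S((590,172)),[107,65+10,40]),('scene',S((480,350)),[107,-65+10,40])]
p=np.load('p.npy')
f=lambda p:np.concatenate([proj(W(p,g),c)-u for c,u,g in obs])
s=least_squares(f,p,loss='soft_l1');p=s.x
print(p,np.degrees(p[2]),f(p).reshape(-1,2).round(1).tolist())
p2=least_squares(lambda p:f(p)[:12],p).x;p3=least_squares(lambda p:f(p)[12:],p).x;print(p2,p3)
E
```

```text
[[0.6152, 0.2164], [0.7081, -0.0768], [0.4738, -0.15], [0.3808, 0.1433]] c [0.5445 0.0333] sides [0.308 0.246 0.308 0.245]
yaw 107.58431698448788 107.5743922494323
[[0.6159, 0.2201], [0.709, -0.074], [0.4734, -0.1478], [0.3804, 0.1452]] c [0.5447 0.0359] sides [0.308 0.247 0.307 0.247]
yaw 107.56030002717473 107.60329296925036
[0.54492467 0.03651266 1.87961865] 107.69421592726302 [[0.1, -0.3], [0.8, 0.2], [-0.4, -0.4], [0.0, -0.5], [0.0, -0.2], [0.8, -0.2], [1.7, 0.6], [0.0, -0.6], [0.7, 0.2], [0.1, -0.4]]
[0.54423729 0.0370992  1.88015602] [0.5460775  0.0357456  1.87867137]
```

```bash
cat >> h.py <<'E'
PR=[0.5447,0.0355,np.radians(107.6)]
def goal(g):
    R,_=rack(PR); X,Y,Z=R.as_matrix().T
    return W(PR,g), Ro.from_matrix(np.c_[-Y,-X,-Z])
def delta(g):
    o=sensors.get_obs(); Rc=Ro.from_euler('xyz',o['tcp_rot'],degrees=True)
    t,Rt=goal(g); return (Rc.inv().apply(t-np.array(o['ee_pos']))/.3).round(4),((Rc.inv()*Rt).as_rotvec()/np.pi).round(4)
def where():
    o=sensors.get_obs();R,t=rack(PR);return (R.inv().apply(np.array(o['ee_pos'])-t)*1000).round(1),np.round(o['wrist_force'],2),o['time']
E
python3 - <<'E'
from h import *
print(delta([-152,65,110]),goal([-152,65,110])[0])
E
```

```text
(array([-1.7556,  1.8341,  0.2854]), array([0.0358, 0.0187, 0.3061])) [ 0.53241371 -0.14073719  0.14565594]
```

{"api": "send_rows", "payload": {
  "plan": [
    [[-0.11,0.115,0],[0.0358,0.0187,0.3061],1],
    [[-0.22,0.23,0],[0.0358,0.0187,0.3061],1],
    [[-0.33,0.345,0],[0.0358,0.0187,0.3061],1],
    [[-0.44,0.46,0],[0.0358,0.0187,0.3061],1],
    [[-0.55,0.575,0],[0.0358,0.0187,0.3061],1],
    [[-0.66,0.69,0],[0.0358,0.0187,0.3061],1],
    [[-0.77,0.805,0],[0.0358,0.0187,0.3061],1],
    [[-0.88,0.92,0],[0.0358,0.0187,0.3061],1],
    [[-0.88,0.92,0],[0.0358,0.0187,0.3061],1],
    [[-0.88,0.92,0],[0.0358,0.0187,0.3061],1]
  ],
  "force": 20
}}

```text
time: 2.0
ee_pos: [0.3489, 0.1905, 0.2313]
tcp_rot: [-173.0, -0.0, 17.4]
wrist_force: [-1.4, -0.7, 0.8]
opening: -0.0002
```

```bash
python3 -c "
from h import *
print(delta([-152,65,110]),where(),sensors.get_obs()['q'])"
```

```text
(array([0.2538, 1.262 , 0.1327]), array([-0.    , -0.0002, -0.0011])) (array([226.9, 139.8, 149.8]), array([-1.37, -0.66,  0.78]), 2.0) [ 23.64549171 -16.72117854 -10.0462433   95.90454675   6.96318671
  96.29872077]
```

{"api": "send_rows", "payload": {
  "plan": [
    [[0.05,0.13,0],[0,0,-0.001],1],
    [[0.1,0.26,0],[0,0,-0.001],1],
    [[0.15,0.39,0],[0,0,-0.001],1],
    [[0.2,0.52,0],[0,0,-0.001],1],
    [[0.254,0.65,0],[0,0,-0.001],1],
    [[0.254,0.8,0],[0,0,-0.001],1],
    [[0.254,0.95,0],[0,0,-0.001],1],
    [[0.254,1.0,0],[0,0,-0.001],1],
    [[0.254,1.0,0],[0,0,-0.001],1]
  ]
}}

```text
time: 2.9
ee_pos: [0.5115, -0.0693, 0.1939]
tcp_rot: [-173.0, 0.1, 17.8]
wrist_force: [0.1, -0.1, 0.3]
opening: -0.0
```

```bash
python3 -c "
from h import *
print(delta([-150,65,60]),delta([-150,65,19]),where())"
```

```text
(array([-0.0058,  0.2595,  0.2959]), array([-0.0002,  0.0004,  0.0009])) (array([-0.0057,  0.2596,  0.4326]), array([-0.0002,  0.0004,  0.0009])) (array([-72.2,  63.4, 148.8]), array([ 0.13, -0.05,  0.32]), 2.9)
```

{"api": "send_rows", "payload": {
  "plan": [
    [[-0.006,0.13,0],[0,0,0.001],1],
    [[-0.006,0.26,0.03],[0,0,0.001],1],
    [[-0.006,0.26,0.13],[0,0,0.001],1],
    [[-0.006,0.26,0.23],[0,0,0.001],1],
    [[-0.006,0.26,0.3],[0,0,0.001],1],
    [[-0.006,0.26,0.36],[0,0,0.001],1],
    [[-0.006,0.26,0.4],[0,0,0.001],1],
    [[-0.006,0.26,0.433],[0,0,0.001],1],
    [[-0.006,0.26,0.433],[0,0,0.001],1]
  ]
}}

```text
time: 3.8
ee_pos: [0.5278, -0.1274, 0.0556]
tcp_rot: [-173.0, 0.1, 17.7]
wrist_force: [-0.1, -0.1, 0.2]
opening: 0.0
```

```bash
python3 -c "
from h import *
print(delta([-150,65,19]),where())
s=camera('scene');t=camera('top')
a=cv2.resize(s[120:250,200:360],None,fx=5,fy=5,interpolation=2)[:600,:800];b=cv2.resize(t[140:270,270:430],None,fx=5,fy=5,interpolation=2)
cv2.imwrite('pics/d1.png',np.vstack([cv2.resize(a,(480,300)),cv2.resize(b,(480,300))]))"
```

```text
(array([ 0.0011,  0.0035, -0.0002]), array([-0.0002,  0.0003,  0.0004])) (array([-149. ,   65.3,   18.9]), array([-0.09, -0.11,  0.22]), 3.8)
```

View pics/d1.png

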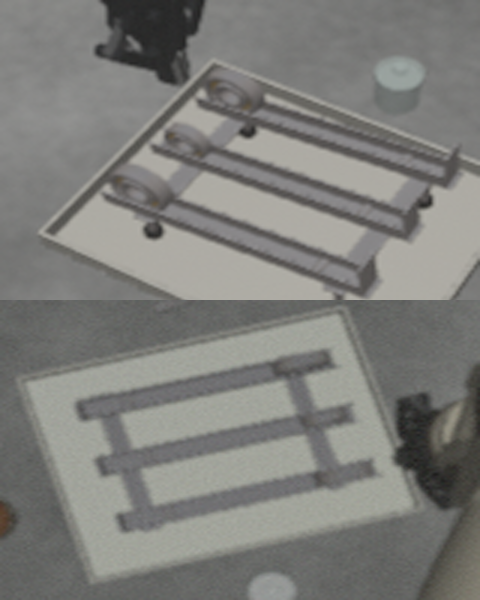

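{"api": "send_rows", "payload": {
  "plan": [
    [[0,-0.02,0],[0,0,0],1],
    [[0,-0.04,0],[0,0,0],1],
    [[0,-0.055,0],[0,0,0],1],
    [[0,-0.065,0],[0,0,0],1],
    [[0,-0.073,0],[0,0,0],1],
    [[0,-0.081,0],[0,0,0],1],
    [[0,-0.09,0],[0,0,0],1],
    [[0,-0.1,0],[0,0,0],1],
    [[0,-0.11,0],[0,0,0],1],
    [[0,-0.12,0],[0,0,0],1]
  ]
}}

```text
time: 4.9
ee_pos: [0.5173, -0.0944, 0.0607]
tcp_rot: [-173.0, -0.0, 17.6]
wrist_force: [0.7, -0.0, -0.0]
opening: -0.0001
```

```bash
python3 -c "
from h import *
print(where())
s=camera('scene');print([(r['point'],r['p']) for r in place_of('bearing_a_center','scene')])
print(proj(W(PR,[where()[0][0]+37,65,26]),'scene'))
cv2.imwrite('pics/e1.png',cv2.resize(s[120:250,200:360],None,fx=4,fy=4,interpolation=2))"
```

```text
(array([-113.9,   65.4,   19.8]), array([ 0.69, -0.04, -0.03]), 4.9)
[([243.0, 195.1], 0.76)]
[281.88244511 158.46483132]
```

View pics/e1.png

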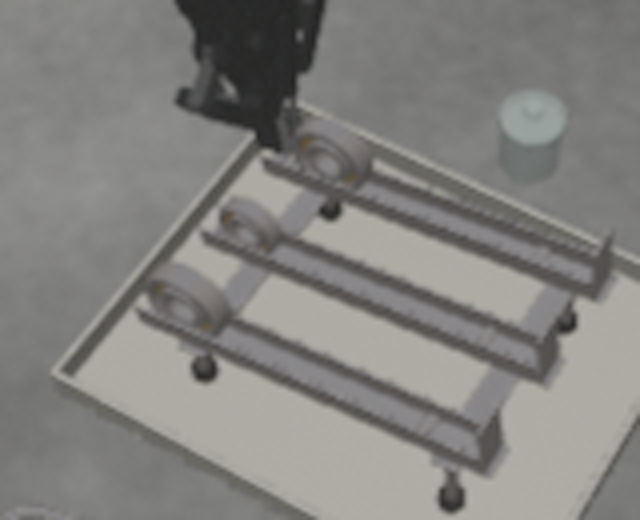

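{"api": "send_rows", "payload": {
  "plan": [
    [[0,-0.015,0],[0,0,0],1],
    [[0,-0.03,0],[0,0,0],1],
    [[0,-0.045,0],[0,0,0],1],
    [[0,-0.06,0],[0,0,0],1],
    [[0,-0.075,0],[0,0,0],1],
    [[0,-0.09,0],[0,0,0],1],
    [[0,-0.105,0],[0,0,0],1],
    [[0,-0.12,0],[0,0,0],1],
    [[0,-0.135,0],[0,0,0],1],
    [[0,-0.15,0],[0,0,0],1]
  ]
}}

```text
time: 6.0
ee_pos: [0.5037, -0.0516, 0.0663]
tcp_rot: [-173.0, -0.0, 17.6]
wrist_force: [-0.1, -1.6, -0.1]
opening: -0.0001
```

{"api": "send_rows", "payload": {
  "plan": [
    [[0,-0.015,0],[0,0,0],1],
    [[0,-0.03,0],[0,0,0],1],
    [[0,-0.045,0],[0,0,0],1],
    [[0,-0.06,0],[0,0,0],1],
    [[0,-0.075,0],[0,0,0],1],
    [[0,-0.09,0],[0,0,0],1],
    [[0,-0.105,0],[0,0,0],1],
    [[0,-0.12,0],[0,0,0],1],
    [[0,-0.135,0],[0,0,0],1],
    [[0,-0.15,0],[0,0,0],1]
  ]
}}

```text
time: 7.0
ee_pos: [0.4902, -0.0091, 0.0717]
tcp_rot: [-173.0, 0.0, 17.6]
wrist_force: [-0.5, -0.8, 0.7]
opening: -0.0002
```

```bash
python3 -c "
from h import *
print(where(),delta([5,65,19.5]))
s=camera('scene');print([(r['point'],r['p']) for r in place_of('bearing_a_center','scene')])
print(proj(W(PR,[where()[0][0]+37,65,26]),'scene'))"
```

```text
(array([-23.8,  65.4,  19.7]), array([-0.51, -0.85,  0.66]), 7.0) (array([ 0.0014, -0.0959,  0.0008]), array([ 0.,  0., -0.]))
[([242.8, 195.6], 0.55)]
[314.29478482 170.81403295]
```

{"api": "send_rows", "payload": {
  "plan": [
    [[0,-0.015,0],[0,0,0],1],
    [[0,-0.03,0],[0,0,0],1],
    [[0,-0.045,0],[0,0,0],1],
    [[0,-0.06,0],[0,0,0],1],
    [[0,-0.075,0],[0,0,0],1],
    [[0,-0.09,0],[0,0,0],1],
    [[0,-0.102,0],[0,0,0],1],
    [[0,-0.112,0],[0,0,0],1],
    [[0,-0.12,0],[0,0,0],1],
    [[0,-0.127,0],[0,0,0],1]
  ]
}}

```text
time: 8.1
ee_pos: [0.479, 0.0266, 0.0764]
tcp_rot: [-173.0, -0.0, 17.6]
wrist_force: [0.9, -2.2, 0.4]
opening: 0.0
```

```bash
python3 -c "
from h import *
print(where())
s=camera('scene');print([(r['point'],r['p']) for r in place_of('bearing_a_center','scene')])
print(proj(W(PR,[where()[0][0]+37,65,26]),'scene'))
cv2.imwrite('pics/e2.png',cv2.resize(s[120:250,200:360],None,fx=4,fy=4,interpolation=2))"
```

```text
(array([13.9, 65.3, 19.8]), array([ 0.94, -2.23,  0.4 ]), 8.1)
[([245.7, 197.3], 0.76)]
[328.52971672 176.23381432]
```

View pics/e2.png

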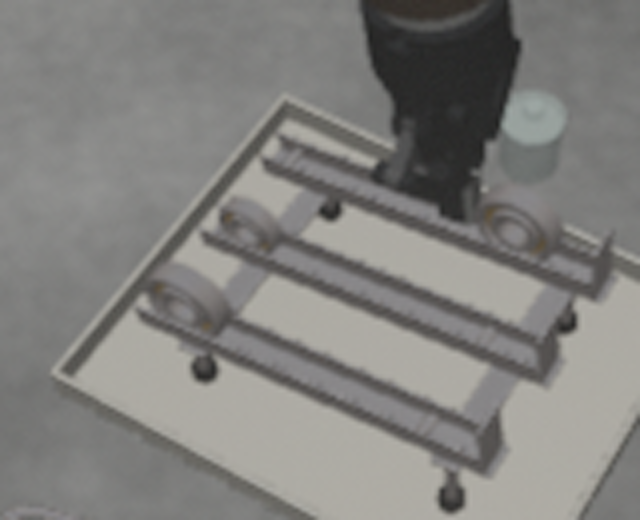

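{"api": "send_rows", "payload": {
  "plan": [
    [[0,-0.005,0],[0,0,0],1],
    [[0,-0.01,0],[0,0,0],1],
    [[0,-0.015,0],[0,0,0],1],
    [[0,-0.02,0],[0,0,0],1],
    [[0,-0.025,0],[0,0,0],1],
    [[0,-0.03,0],[0,0,0],1],
    [[0,-0.035,0],[0,0,0],1],
    [[0,-0.04,0],[0,0,0],1],
    [[0,-0.044,0],[0,0,0],1],
    [[0,-0.048,0],[0,0,0],1]
  ]
}}

```text
time: 9.2
ee_pos: [0.4745, 0.0404, 0.0781]
tcp_rot: [-173.0, 0.0, 17.6]
wrist_force: [0.1, -0.5, 0.1]
opening: 0.0003
```

```bash
cat > look.py <<'E'
from h import *
import sys
y=float(sys.argv[1]);print(where())
s=camera('scene');print([(r['point'],r['p']) for r in place_of('bearing_a_center','scene')])
print('contact',proj(W(PR,[where()[0][0]+37,y,28]),'scene'),'seat',proj(W(PR,[79,y,26]),'scene'))
cv2.imwrite(f'pics/{sys.argv[2]}.png',cv2.resize(s[120:250,200:360],None,fx=4,fy=4,interpolation=2))
E
python3 look.py 65 e3
```

```text
(array([28.6, 65.4, 19.7]), array([ 0.08, -0.49,  0.06]), 9.2)
[([244.8, 195.4], 0.78), ([231.4, 254.8], 0.23)]
contact [334.08305228 177.80215546] seat [339.34443029 180.34984911]
```

{"api": "send_rows", "payload": {
  "plan": [
    [[0,-0.004,0],[0,0,0],1],
    [[0,-0.008,0],[0,0,0],1],
    [[0,-0.011,0],[0,0,0],1],
    [[0,-0.013,0],[0,0,0],1],
    [[0,-0.013,0],[0,0,0],1],
    [[0,-0.013,0],[0,0,0],1]
  ]
}}

```text
time: 9.9
ee_pos: [0.4734, 0.0439, 0.0785]
tcp_rot: [-173.0, -0.0, 17.6]
wrist_force: [-0.3, 0.4, -0.3]
opening: 0.0002
```

```bash
python3 look.py 65 e4
```

```text
(array([32.3, 65.4, 19.8]), array([-0.3 ,  0.39, -0.27]), 9.9)
[([244.2, 193.6], 0.78)]
contact [335.52253254 178.34918862] seat [339.34443029 180.34984911]
```

View pics/e4.png

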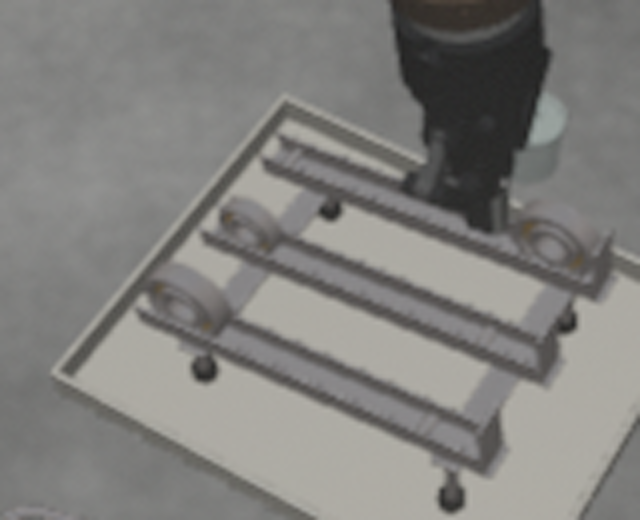

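{"api": "send_rows", "payload": {
  "plan": [
    [[0,0.05,0],[0,0,0],1],
    [[0,0.06,-0.1],[0,0,0],1],
    [[0,0.07,-0.22],[0,0,0],1],
    [[0,0.1,-0.3],[0,0,0],1],
    [[0.1,0.2,-0.3],[0,0,0],1],
    [[0.2,0.3,-0.3],[0,0,0],1],
    [[0.3,0.4,-0.3],[0,0,0],1],
    [[0.4,0.5,-0.3],[0,0,0],1],
    [[0.435,0.607,-0.3],[0,0,0],1],
    [[0.435,0.607,-0.3],[0,0,0],1]
  ]
}}

```text
time: 11.0
ee_pos: [0.6572, -0.1031, 0.1425]
tcp_rot: [-173.0, 0.2, 17.5]
wrist_force: [0.1, 0.8, -0.4]
opening: 0.0001
```

```bash
python3 -c "
from h import *
print(delta([-150,-65,19.5]),where())"
```

```text
(array([-0.0004, -0.0139,  0.2919]), array([-0.0001,  0.0007, -0.0009])) (array([-154.2,  -65.3,  107.1]), array([ 0.07,  0.78, -0.44]), 11.0)
```

{"api": "send_rows", "payload": {
  "plan": [
    [[0,0,0.08],[0,0,0],1],
    [[0,0,0.16],[0,0,0],1],
    [[0,0,0.22],[0,0,0],1],
    [[0,0,0.27],[0,0,0],1],
    [[0,0,0.3],[0,0,0],1],
    [[0,0,0.3],[0,0,0],1],
    [[0,0,0.3],[0,0,0],1]
  ]
}}

```text
time: 11.7
ee_pos: [0.6527, -0.089, 0.0572]
tcp_rot: [-173.0, -0.0, 17.6]
wrist_force: [-0.2, 0.2, -0.9]
opening: 0.0002
```

```bash
python3 -c "
from h import *
print(delta([-150,-65,19.5]),where())"
```

```text
(array([-0.0009,  0.0002,  0.0036]), array([ 0.0002, -0.0002,  0.    ])) (array([-149.9,  -65.3,   20.6]), array([-0.21,  0.22, -0.91]), 11.7)
```

{"api": "send_rows", "payload": {
  "plan": [
    [[0,-0.02,0.003],[0,0,0],1],
    [[0,-0.04,0.003],[0,0,0],1],
    [[0,-0.055,0.003],[0,0,0],1],
    [[0,-0.065,0.003],[0,0,0],1],
    [[0,-0.073,0.003],[0,0,0],1],
    [[0,-0.081,0.003],[0,0,0],1],
    [[0,-0.09,0.003],[0,0,0],1],
    [[0,-0.1,0.003],[0,0,0],1],
    [[0,-0.11,0.003],[0,0,0],1],
    [[0,-0.12,0.003],[0,0,0],1]
  ]
}}

```text
time: 12.7
ee_pos: [0.6415, -0.0545, 0.0598]
tcp_rot: [-173.0, 0.0, 17.6]
wrist_force: [0.3, 0.1, 0.3]
opening: -0.0005
```

```bash
python3 look.py -65 f1
```

```text
(array([-113.6,  -65.1,   18.8]), array([0.33, 0.08, 0.34]), 12.7)
[([248.7, 197.9], 0.79), ([339.4, 180.4], 0.57)]
contact [251.05842765 196.84131399] seat [310.76489118 223.42930629]
```

View pics/f1.png

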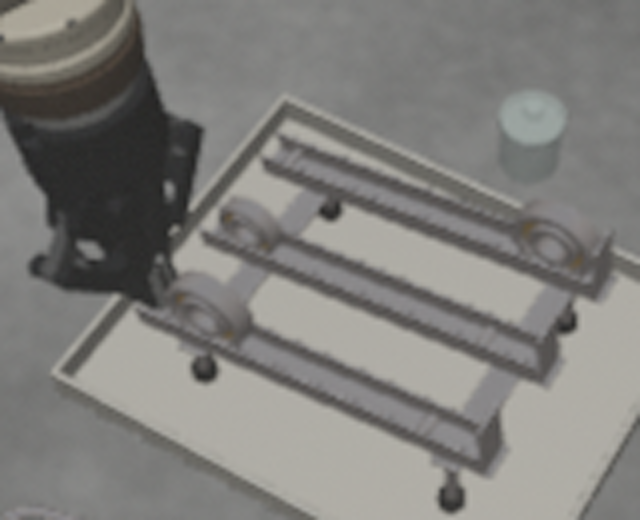

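The near bearing sits in its seat (about 339, 180 in the full picture) and the far one is rolling at about (250, 197). I'll repeat the same strokes.

{"api": "send_rows", "payload": {
  "plan": [
    [[0,-0.015,0],[0,0,0],1],
    [[0,-0.03,0],[0,0,0],1],
    [[0,-0.045,0],[0,0,0],1],
    [[0,-0.06,0],[0,0,0],1],
    [[0,-0.075,0],[0,0,0],1],
    [[0,-0.09,0],[0,0,0],1],
    [[0,-0.105,0],[0,0,0],1],
    [[0,-0.12,0],[0,0,0],1],
    [[0,-0.135,0],[0,0,0],1],
    [[0,-0.15,0],[0,0,0],1]
  ]
}}

```text
time: 13.8
ee_pos: [0.628, -0.0118, 0.0654]
tcp_rot: [-173.0, -0.0, 17.6]
wrist_force: [0.6, -0.8, 0.5]
opening: 0.0001
```

{"api": "send_rows", "payload": {
  "plan": [
    [[0,-0.015,0],[0,0,0],1],
    [[0,-0.03,0],[0,0,0],1],
    [[0,-0.045,0],[0,0,0],1],
    [[0,-0.06,0],[0,0,0],1],
    [[0,-0.075,0],[0,0,0],1],
    [[0,-0.09,0],[0,0,0],1],
    [[0,-0.105,0],[0,0,0],1],
    [[0,-0.12,0],[0,0,0],1],
    [[0,-0.135,0],[0,0,0],1],
    [[0,-0.15,0],[0,0,0],1]
  ]
}}

```text
time: 14.8
ee_pos: [0.6145, 0.0308, 0.0709]
tcp_rot: [-173.0, -0.0, 17.6]
wrist_force: [0.4, 0.5, 0.8]
opening: 0.0001
```

{"api": "send_rows", "payload": {
  "plan": [
    [[0,-0.015,0],[0,0,0],1],
    [[0,-0.03,0],[0,0,0],1],
    [[0,-0.045,0],[0,0,0],1],
    [[0,-0.06,0],[0,0,0],1],
    [[0,-0.075,0],[0,0,0],1],
    [[0,-0.09,0],[0,0,0],1],
    [[0,-0.102,0],[0,0,0],1],
    [[0,-0.112,0],[0,0,0],1],
    [[0,-0.12,0],[0,0,0],1],
    [[0,-0.127,0],[0,0,0],1]
  ]
}}

```text
time: 15.8
ee_pos: [0.6032, 0.0665, 0.0755]
tcp_rot: [-173.0, -0.0, 17.6]
wrist_force: [0.4, -1.6, 1.0]
opening: -0.0002
```

```bash
python3 look.py -65 f2
```

```text
(array([ 14.3, -65.1,  18.9]), array([ 0.43, -1.62,  0.99]), 15.8)
[([383.4, 239.8], 0.65), ([298.0, 220.5], 0.59)]
contact [299.51540842 218.02871602] seat [310.76489118 223.42930629]
```

{"api": "send_rows", "payload": {
  "plan": [
    [[0,-0.005,0],[0,0,0],1],
    [[0,-0.01,0],[0,0,0],1],
    [[0,-0.015,0],[0,0,0],1],
    [[0,-0.02,0],[0,0,0],1],
    [[0,-0.025,0],[0,0,0],1],
    [[0,-0.03,0],[0,0,0],1],
    [[0,-0.035,0],[0,0,0],1],
    [[0,-0.04,0],[0,0,0],1],
    [[0,-0.044,0],[0,0,0],1],
    [[0,-0.048,0],[0,0,0],1]
  ]
}}

```text
time: 16.9
ee_pos: [0.5988, 0.0803, 0.0772]
tcp_rot: [-173.0, 0.0, 17.6]
wrist_force: [-0.0, 0.2, -0.9]
opening: 0.0001
```

{"api": "send_rows", "payload": {
  "plan": [
    [[0,-0.004,0],[0,0,0],1],
    [[0,-0.008,0],[0,0,0],1],
    [[0,-0.011,0],[0,0,0],1],
    [[0,-0.013,0],[0,0,0],1],
    [[0,-0.013,0],[0,0,0],1],
    [[0,-0.013,0],[0,0,0],1]
  ]
}}

```text
time: 17.5
ee_pos: [0.5977, 0.0838, 0.0777]
tcp_rot: [-173.0, -0.0, 17.6]
wrist_force: [1.0, -0.2, 0.2]
opening: 0.0003
```

```bash
python3 look.py -65 f3
```

```text
(array([ 32.6, -65.1,  18.9]), array([ 1.03, -0.17,  0.2 ]), 17.5)
[([309.4, 224.5], 0.75)]
contact [306.80687761 221.21834029] seat [310.76489118 223.42930629]
```

View pics/f3.png

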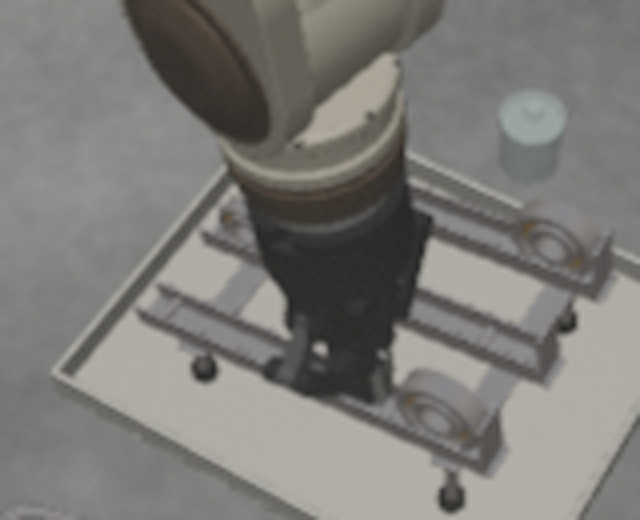

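Both large bearings look seated, and there is a gap to the finger; the far bearing's centre is at about (309.5, 224). Next I retreat back and up.

{"api": "send_rows", "payload": {
  "plan": [
    [[0,0.05,0],[0,0,0],1],
    [[0,0.06,-0.1],[0,0,0],1],
    [[0,0.07,-0.22],[0,0,0],1],
    [[0,0.1,-0.35],[0,0,0],1],
    [[0,0.2,-0.45],[0,0,0],1],
    [[0,0.35,-0.5],[0,0,0],1],
    [[0,0.5,-0.5],[0,0,0],1],
    [[0,0.65,-0.5],[0,0,0],1],
    [[0,0.75,-0.5],[0,0,0],1],
    [[0,0.75,-0.5],[0,0,0],1]
  ]
}}

```text
time: 18.6
ee_pos: [0.6709, -0.1514, 0.1968]
tcp_rot: [-173.0, 0.1, 17.3]
wrist_force: [0.0, 0.2, -0.1]
opening: 0.0002
```

```bash
python3 look.py -65 g
```

```text
(array([-197.4,  -63.8,  167.1]), array([ 0.04,  0.16, -0.06]), 18.6)
[([308.0, 223.7], 0.83)]
contact [223.0186838  184.58901281] seat [310.76489118 223.42930629]
```

View pics/g.png

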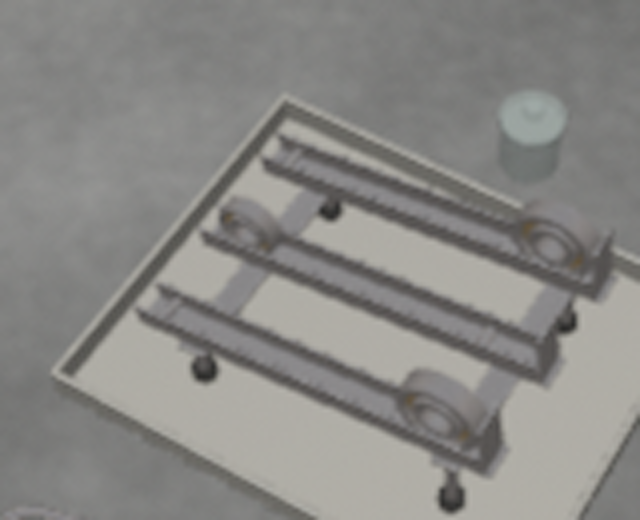

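```bash
python3 -c "
from h import *
bot.job_done();print(where())"
```

```text
the job is handed in; nothing more can be done
the job is handed in; nothing more can be done
```

Both large bearings, in the two outer gutters, are seated at their end stops. I rolled them up with the shut fingertips, at about 15–50 mm/s and slowest over the bead. The wrist force readings, taken at the end of each move, stayed under about 3 N.

- **Seated bearings:** in the last picture the near bearing's centre is at about (339, 180), the predicted seat pixel. The far one is at about (309, 224) against a predicted (311, 223), within pixel error. Neither rolled back once the finger was withdrawn.
- **Left alone:** the small bearing is still at the low end of the middle gutter, and the weighing bottle is where it was. The solvent bottle and most of the forceps are outside the last cropped view. I didn't recheck those two at the end, but the hand never went near them.
- **Finish:** the hand is clear, 167 mm above the plane of the gutter floors and beyond the low end. The job was handed in at about 18.7 s.

The bearing detector often missed a bearing while it was being moved, so I judged those positions from the pictures and the finger contact point. I viewed 11 pictures, one over the budget.

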